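# Draw the red-handled packing plate from under a tool holder

## Robot

A 7-joint arm with a two-finger parallel gripper is mounted at the origin on the work surface. World frame = base frame: x ahead of the robot, y to its left, z up, the work surface at z = 0. Lengths are in m, angles in rad, forces in N, time in s.
With the tool pointing down it reaches from about 0.4 to 0.875 m from the base axis. Payload 6.5 kg.
Tool frame: the origin (TCP) lies on the centre line of the jaws, within the pads' length; the fingertips stand 17 mm ahead of it and the grasp point (between the pads) lies 2 mm behind it; z points along the fingers, y is the direction in which the jaws open and shut (so a half turn about z gives the same grasp; the last joint's range is limited). The gripper opens to 85 mm and grips with 20 to 120 N. Pads are 22 mm wide; open, the fingers measure 114 mm over their backs; the gripper's body (76 mm by 85 mm) begins 54 mm behind the grasp point. The pads swing forward as they close: fully open they stand 13 mm farther back than shut.
Start: joints at [1.192, 0.536, -0.004, 1.538, 0.003, 1.067, -0.071], TCP at [0.2, -0.618, 0.248] pointing down, gripper open.
Joint ranges: [-2.7, 2.7], [-0.37, 2.16], [-1.27, 1.26], [0.24, 2.4], [-1.31, 4.45], [0.19, 1.91], [-2.76, 2.76]. Speed limits (rad/s): [2.39, 2.39, 3.14, 3.14, 3.14, 3.14, 3.14].

## Interface

Orientations are given as a unit quaternion [w, x, y, z].
In Python, from workcell import ctrl, viewer gives the robot as it stands. Calls block until the motion is done:
- ctrl.move_ptp(position, orientation): joint-space move of the TCP to a pose.
- ctrl.move_l(position, orientation=None, v=0.15, threshold=None): straight line of the TCP; orientation=None keeps the orientation; v is the mean speed in m/s. With threshold (N) it stops when the force on the tool has changed by that much, and returns True; else False.
- ctrl.goto_joints(angles): joint-space move.
- ctrl.move_gripper(opening): finger opening in m; the grip force is fixed at half the most; returns when the fingers have stopped.
- ctrl.sleep(seconds).
- ctrl.solve_ik(position, orientation): joint angles nearest the present ones, or None.
- ctrl.read_state(): the state.
- viewer.snapshot(name): name is "scene" or "side" or "wrist"; returns the picture (384x512x3 uint8, red, green, blue); there is no depth.
- viewer.get_calibration(name): a dict with "camera_matrix" (3x3 intrinsics, pixels), "xyz" and "rotation" of the camera in the world. Camera axes: x right, y down, z forward; pixel columns grow to the right and rows downward; lengths in m; the calibration is good to about 2 mm. The wrist camera is an equidistant fisheye: a pixel r from the principal point sees the ray r / f radians off the axis. A picture is of the moment at which its call begins: read the wrist's pose just before it. get_calibration takes no time and is no camera call; for the wrist camera it gives the pose at the moment of the call.
A pose or a line that the arm cannot do raises ctrl.MotionError and nothing moves.
- ctrl.close_job(): hands the job in, once; it reports no verdict.
The state is a dict: "t": time; "joints": joint angles; "dq": joint speeds; "joint_efforts": joint torques, N m; "position": TCP position; "tcp_rot": TCP orientation; "wrist_force": force on the tool from outside, world axes, zero at the start; "torque": the same for the moment, N m; "gripper_width": finger opening in m.
Only numpy, scipy, OpenCV 4.12 (cv2) and the standard library are available. Lean on these libraries where they do the work, as an engineer would, in place of code of your own. Each camera call takes 0.05 s, during which the arm holds its last target. There are 200 camera calls.

## Task

Two lathe tool holders sit on bench stands, each with its nose propped up on a thin steel packing plate. Take the plate with the red handle, draw it straight out from under the nose, level and without shifting the holder, so that the nose settles onto the stand; then lower the plate into the yellow tray and let it go lying flat, handle up. Leave the blue-handled plate where it is.

Things in the scene. Friction and masses are not known exactly. Their poses are not given: they have to be found in the camera images.
- plate_red: Steel plate 90 x 34 x 5 mm (x, y, z), 0.13 kg, with an upright red handle 16 x 16 mm, 40 mm tall. Origin: centre of its underside. The handle stands on top at x = -33 mm, y = 0, from 5 to 45 mm above the origin. The +x end lies about 33 mm under the holder's nose; it draws out along its own -x, sliding on the stand's dark flat ledge (45 mm above the table, 70 mm wide, ending 55 mm out).
- holder_red: Black tool holder, 0.8 kg, nose resting on the red-handled plate, rear on the stand. Block 56 x 50 x 50 mm at x = 17 to 73 mm, nose bar 28 x 28 mm at x = -78 to 17 mm, one flat underside. Origin: on the underside, 78 mm behind the nose's tip; x runs from nose to block, z up. Level at first; with the plate out its nose drops 5 mm onto the stand and it tilts about 3 degrees.
- tray: Yellow open tray fixed to the table, 180 x 180 mm outside and 20 mm high, walls and floor 5 mm thick. Origin: centre of its underside; the inner floor lies 5 mm above it.
- plate_blue: The same packing plate, but with a blue handle, under a second, equal tool holder on an equal stand: to be left alone. Origin and axes as for the red one.
Things that resemble listed ones, but are neither listed nor needed, are in the scene too. What is shaped like the holder_red but green or pink is not meant.

How it is judged:
On the way, in this order (a step that is already met when the one before it is completed fails the run):
1. the red-handled plate is drawn out level, straight off the end of the nose, with the holder still on its stand (x of plate_red in the frame of holder_red below -0.12 m and y of plate_red in the frame of holder_red between -0.04 and 0.04 m and z of plate_red in the frame of holder_red between -0.03 and 0.025 m and distance of holder_red from where it was at the start of the episode below 0.015 m), for 0.05 s.
2. the plate is lowered into the tray in the gripper (not dropped from above the rim) (x of plate_red in the frame of tray between -0.075 and 0.075 m and y of plate_red in the frame of tray between -0.075 and 0.075 m and z of plate_red in the frame of tray below 0.025 m and contact force between the fingers and plate_red above 0.5 N), for 0.05 s.
At the end, for the whole second after the job is handed in: Red-handled plate at rest on the tray floor (centre within 75 mm of the tray's along each side, under 7 mm off the floor), handle up within 10 degrees; its tool holder at rest within 15 mm of its start and tilted under 10 degrees; blue-handled plate within 12 mm of its start (x of plate_red in the frame of tray between -0.075 and 0.075 m and y of plate_red in the frame of tray between -0.075 and 0.075 m and z of plate_red in the frame of tray below 0.012 m and angle between each of plate_red, holder_red's own z axis and vertical below 0.175 rad and linear speed of each of plate_red, holder_red below 0.03 m/s and distance of holder_red from where it was at the start of the episode below 0.015 m and distance of plate_blue from where it was at the start of the episode below 0.012 m); the robot touches nothing.
It fails at once if the tool holder over the red-handled plate is shifted by more than 20 mm or tipped by more than 12 degrees (distance of holder_red from where it was at the start of the episode above 0.02 m or angle between holder_red's own z axis and vertical above 0.21 rad).
It fails at once if the blue-handled plate is moved by more than 12 mm (distance of plate_blue from where it was at the start of the episode above 0.012 m).
It also fails if it takes over 38 s, if anything falls off the work surface, if the arm or the gripper's body presses on something with over 40 N, if the wrist force passes 120 N, or if a joint passes its speed limit or range.

## Working session

There is one attempt and no reset: what is moved stays moved. The work goes in short steps, each a Python script; the robot and the scene stay as the last script left them, time stands still between calls to the robot, and variables do not carry over. Pictures are saved under pics/ and viewed, about 8 in all and at most 12, crops included, and the job is handed in when it is done.

```bash
mkdir -p pics; python3 - <<'E'
from workcell import ctrl, viewer
import cv2, numpy as np
a=viewer.snapshot("scene");b=viewer.snapshot("side")
cv2.imwrite("pics/scene0.png",a[...,::-1]);cv2.imwrite("pics/side0.png",b[...,::-1])
for n in("scene","side","wrist"):
    print(n,viewer.get_calibration(n))
print(ctrl.read_state())
E
```

```text
scene {'camera_matrix': array([[395.1954526 ,   0.        , 254.2851734 ],
       [  0.        , 395.1954526 , 188.93713228],
       [  0.        ,   0.        ,   1.        ]]), 'xyz': array([ 0.81268783, -0.29980764,  0.84639331]), 'rotation': array([-0.23370681,  0.86289665,  0.43381688, -0.11222033])}
side {'camera_matrix': array([[372.89663676,   0.        , 255.67312274],
       [  0.        , 372.89663676, 190.22710824],
       [  0.        ,   0.        ,   1.        ]]), 'xyz': array([0.33928392, 0.84684635, 0.57422241]), 'rotation': array([ 0.02829623, -0.05104199,  0.86311794, -0.50161883])}
wrist {'camera_matrix': array([[297.31863964,   0.        , 255.44282798],
       [  0.        , 297.31863964, 188.58339508],
       [  0.        ,   0.        ,   1.        ]]), 'xyz': array([ 0.2642547 , -0.59719173,  0.37135103]), 'rotation': array([ 0.10974489,  0.80121648, -0.5827276 , -0.08022941])}
{'t': 0.1, 'joints': array([ 1.19180211,  0.53711557, -0.00445592,  1.53877607,  0.00264055,
        1.0672869 , -0.07118559]), 'dq': array([ 0.00190502, -0.00112252,  0.00027683, -0.00472272, -0.00011749,
        0.00028746,  0.00013089]), 'joint_efforts': array([ 2.40363210e-03, -5.84567463e+01,  1.05188504e+00, -2.59778666e+01,
        1.26825232e-02,  4.60321724e-03, -3.60267643e-05]), 'position': array([ 0.19983771, -0.6179481 ,  0.24748353]), 'tcp_rot': array([-7.66170373e-04,  9.87785180e-01,  1.55819814e-01, -1.93357197e-04]), 'wrist_force': array([ 0.24652959, -0.66923559, -0.31079665]), 'torque': array([ 0.03295979, -0.00043232,  0.00906155]), 'gripper_width': 0.08542436806970537}
```

View pics/scene0.png

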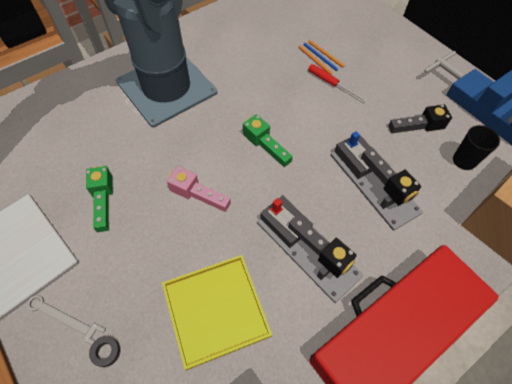

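View pics/side0.png

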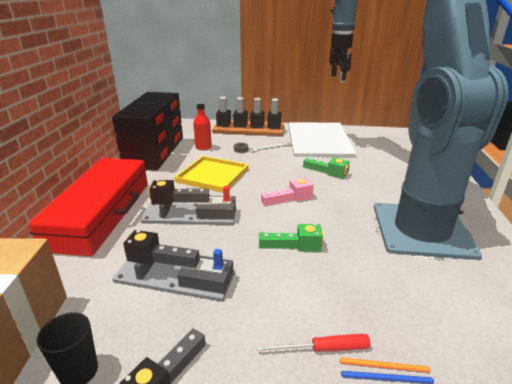

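The scene picture shows the red handle at (278,206), on a stand whose holder block is at (338,257). The tray is centred at about (216,311). Things that could be confused with the target:
- blue handle (354,138), with its holder at (403,186)
- red screwdriver (323,75)
- loose black holder (420,120)
- green holders (268,140) and (98,195)
- pink holder (198,188)

I choose the red upright handle at (278,206) and check it in a crop.

```bash
python3 - <<'E'
import cv2
a=cv2.imread("pics/scene0.png")
cv2.imwrite("pics/c1.png",cv2.resize(a[185:305,245:375],None,fx=5,fy=5,interpolation=cv2.INTER_CUBIC))
b=cv2.imread("pics/side0.png")
c=cv2.resize(b[150:235,130:255],None,fx=6,fy=6,interpolation=cv2.INTER_CUBIC)
cv2.imwrite("pics/c2.png",c)
E
```

```text
(no output)
```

View pics/c1.png

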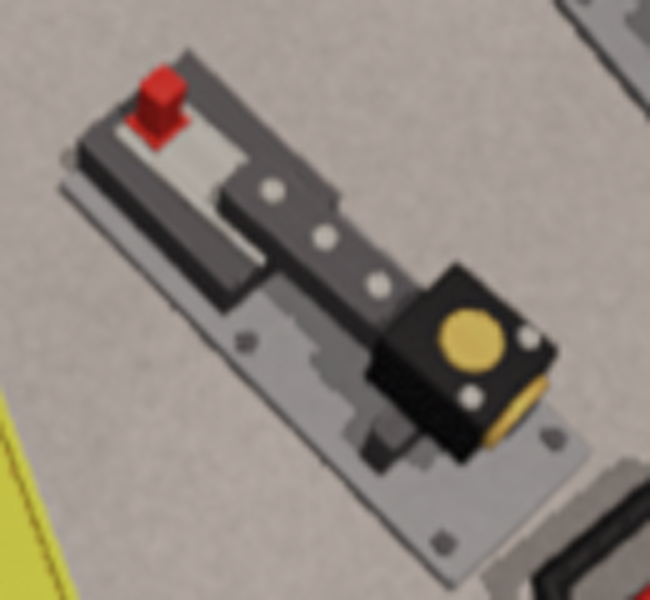

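View pics/c2.png

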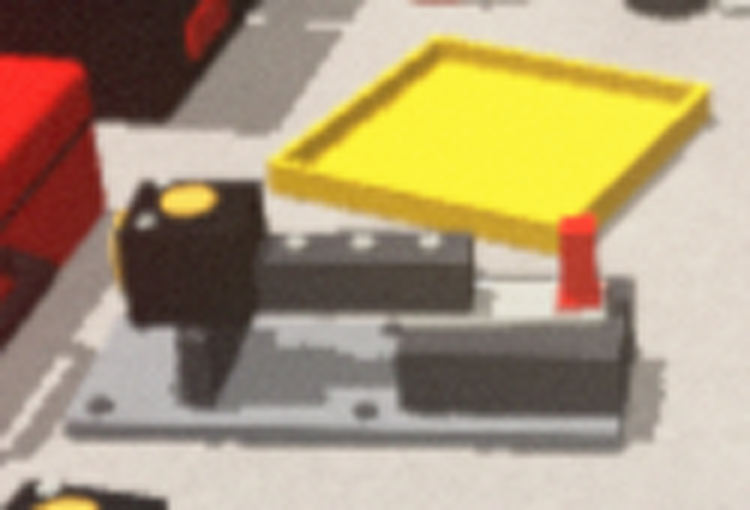

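The crop confirms it: red handle on a bright plate, whose end lies under the black holder's nose. The handle top is at about (168,80) in the crop. The bar's studs at (272,190), (324,238) and (378,285) give the axis.

```bash
cat > h.py <<'E'
from workcell import ctrl, viewer
import cv2, numpy as np
from scipy.spatial.transform import Rotation as R
def quat(q): return R.from_quat([q[1],q[2],q[3],q[0]])
def ray(c,uv):
    K=c["camera_matrix"]; d=np.array([(uv[0]-K[0,2])/K[0,0],(uv[1]-K[1,2])/K[1,1],1.])
    return quat(c["rotation"]).apply(d)
def fray(c,uv):
    K=c["camera_matrix"]; v=np.array([(uv[0]-K[0,2]),(uv[1]-K[1,2])])/K[0,0]; r=np.hypot(*v)
    return quat(c["rotation"]).apply(np.r_[v*np.sinc(r/np.pi),np.cos(r)])
def at(c,uv,z,f=ray):
    d=f(c,uv); return c["xyz"]+d*(z-c["xyz"][2])/d[2]
E
python3 - <<'E'
from h import *
s=viewer.get_calibration("scene"); e=viewer.get_calibration("side")
np.set_printoptions(precision=4,suppress=True)
C=lambda u,v:(u/5+245-.4,v/5+185-.4)
D=lambda u,v:(u/6+130-.4,v/6+150-.4)
print("handle top",at(s,C(168,80),.09),at(e,D(578,222),.09))
st=[at(s,C(*p),.078) for p in((272,190),(324,238),(378,285))]
print("studs",np.array(st)); d=st[2]-st[0]; print("yaw",np.degrees(np.arctan2(d[1],d[0])))
st2=[at(e,D(*p),.078) for p in((430,240),(364,241),(296,242))]
print("studs side",np.array(st2)); d=st2[2]-st2[0]; print("yaw",np.degrees(np.arctan2(d[1],d[0])))
L=[at(s,C(*p),.045) for p in((85,150),(190,50),(340,205),(225,300))]
print("ledge",np.array(L))
for i in range(4):
    w=L[(i+1)%4]-L[i];print(np.linalg.norm(w),np.degrees(np.arctan2(w[1],w[0])))
print("nose mid", at(s,C(225,190),.078), "block bolt",at(s,C(472,340),.1))
T=np.array([at(s,p,.02) for p in((163,292),(241,258),(270,329),(186,363))]);print("tray",T,T.mean(0))
for i in range(4):
    w=T[(i+1)%4]-T[i];print(np.linalg.norm(w),np.degrees(np.arctan2(w[1],w[0])))
E
```

```text
handle top [ 0.5207 -0.0081  0.09  ] [ 0.5181 -0.007   0.09  ]
studs [[ 0.5845 -0.001   0.078 ]
 [ 0.6147  0.0023  0.078 ]
 [ 0.6444  0.0065  0.078 ]]
yaw 7.127276118637629
studs side [[ 0.5854 -0.0037  0.078 ]
 [ 0.6146  0.0007  0.078 ]
 [ 0.6446  0.0053  0.078 ]]
yaw 8.667635423503263
ledge [[ 0.5091 -0.0433  0.045 ]
 [ 0.497   0.0273  0.045 ]
 [ 0.5984  0.0315  0.045 ]
 [ 0.6028 -0.0384  0.045 ]]
0.07167153832975161 99.75702903889892
0.10149701388459616 2.343798950740035
0.06999722068243196 -86.33303633894948
0.09387234059835128 -176.98850988604818
nose mid [ 0.5725 -0.0172  0.078 ] block bolt [0.6894 0.0123 0.1   ]
tray [[ 0.5204 -0.3108  0.02  ]
 [ 0.5571 -0.1359  0.02  ]
 [ 0.7129 -0.1765  0.02  ]
 [ 0.6659 -0.3446  0.02  ]] [ 0.6141 -0.242   0.02  ]
0.17871064198789613 78.14947477023142
0.1610542604596743 -14.633331930617386
0.17454766103331287 -105.62125493721209
0.14942132682970305 166.89228713465215
```

```bash
python3 - <<'E'
from h import *
np.set_printoptions(precision=4,suppress=True)
s=viewer.get_calibration("scene")
hsv=cv2.cvtColor(cv2.imread("pics/scene0.png"),cv2.COLOR_BGR2HSV)
m=cv2.inRange(hsv,(22,120,60),(36,255,255)); c=max(cv2.findContours(m,0,2)[0],key=cv2.contourArea)
p=cv2.approxPolyDP(c,12,True)[:,0]; print(p)
T=np.array([at(s,q,.02) for q in p]);print(T)
yaw=np.radians(7)
for k in(0,np.pi):
  a=yaw+k;q=[0,np.cos(a/2),np.sin(a/2),0]
  for pos in((.5195,-.0075,.2),(.5195,-.0075,.075),(.44,-.015,.075),(.615,-.24,.05)):
    print(k,pos,ctrl.solve_ik(pos,q))
a=yaw;q=[0,np.cos(a/2),np.sin(a/2),0]
ctrl.move_ptp((.5195,-.0075,.2),q)
ctrl.sleep(.3)
print(viewer.get_calibration("wrist"),ctrl.read_state()["position"],ctrl.read_state()["t"])
cv2.imwrite("pics/w1.png",viewer.snapshot("wrist")[...,::-1])
E
```

```text
[[241 256]
 [162 283]
 [185 369]
 [271 335]]
[[ 0.5533 -0.1332  0.02  ]
 [ 0.5025 -0.3028  0.02  ]
 [ 0.6738 -0.3518  0.02  ]
 [ 0.7231 -0.182   0.02  ]]
0 (0.5195, -0.0075, 0.2) [ 0.2352  0.4072 -0.3828  1.9081  0.196   0.8625 -1.696 ]
0 (0.5195, -0.0075, 0.075) [ 0.0948  0.593  -0.2123  1.9806  0.2136  0.589  -1.7091]
0 (0.44, -0.015, 0.075) [ 0.1445  0.5065 -0.2552  2.1735  0.2633  0.4899 -1.7619]
0 (0.615, -0.24, 0.05) [ 0.3544  0.799  -0.0746  1.6099  0.0797  0.7357 -1.2054]
3.141592653589793 (0.5195, -0.0075, 0.2) [ 0.597   0.5272 -0.8685  1.8886  0.4903  0.9536  1.1945]
3.141592653589793 (0.5195, -0.0075, 0.075) [ 0.4321  0.6839 -0.6551  1.961   0.6315  0.7103  1.0816]
3.141592653589793 (0.44, -0.015, 0.075) [ 0.4281  0.5706 -0.6018  2.1579  0.5927  0.5792  1.0837]
3.141592653589793 (0.615, -0.24, 0.05) [ 0.7148  0.8968 -0.6301  1.585   0.6425  0.8762  1.5339]
{'camera_matrix': array([[297.3186,   0.    , 255.4428],
       [  0.    , 297.3186, 188.5834],
       [  0.    ,   0.    ,   1.    ]]), 'xyz': array([0.5867, 0.0004, 0.3239]), 'rotation': array([ 0.102 ,  0.7419, -0.6566, -0.0897])} [ 0.5195 -0.0078  0.2   ] 2.85
```

View pics/w1.png

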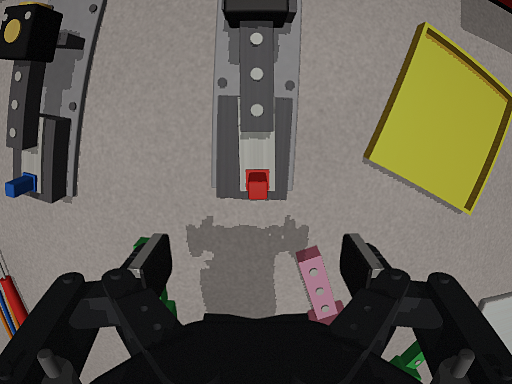

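```bash
python3 - <<'E'
import cv2
a=cv2.imread("pics/w1.png")
cv2.imwrite("pics/c3.png",cv2.resize(a[90:210,205:310],None,fx=5,fy=5,interpolation=cv2.INTER_CUBIC))
E
```

```text
(no output)
```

View pics/c3.png

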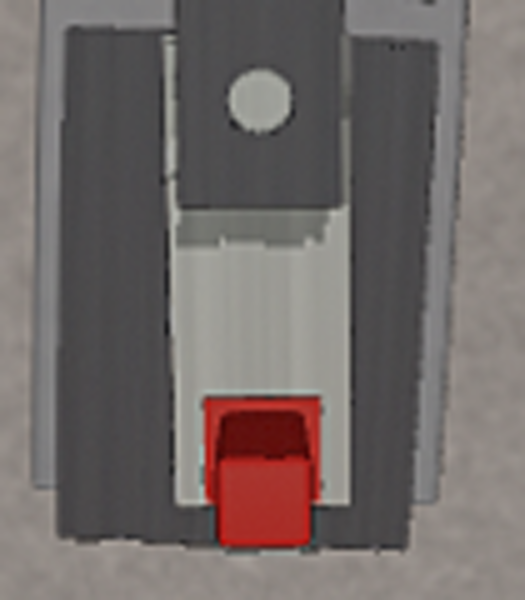

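The crop shows the handle-top face from (218,458) to (310,547), the plate's near edge at row 503 between columns 178 and 350, and the nose-tip top edge at row 208 between columns 178 and 342.

```bash
python3 - <<'E'
from h import *
np.set_printoptions(precision=4,suppress=True)
w=viewer.get_calibration("wrist")
C=lambda p:(p[0]/5+205-.4,p[1]/5+90-.4)
def P(ps,z,raw=False): return np.array([at(w,p if raw else C(p),z,fray) for p in ps])
def ang(d): return np.degrees(np.arctan2(d[1],d[0]))
H=P([(218,458),(310,458),(310,547),(218,547)],.09);print("handle",H.mean(0),ang(H[0]-H[3]),ang(H[1]-H[2]),ang(H[0]-H[1])-90,np.linalg.norm(H[0]-H[1]),np.linalg.norm(H[0]-H[3]))
S=P([(257,110),(257,74),(257,39)],.078,True);print("studs",S,ang(S[2]-S[0]))
E=P([(178,505),(350,503)],.05);print("plate end",E.mean(0),ang(E[0]-E[1])-90,np.linalg.norm(E[0]-E[1]))
L=P([(178,505),(168,60)],.05);Rr=P([(350,503),(350,215)],.05);print("plate edges",ang(L[1]-L[0]),ang(Rr[1]-Rr[0]))
N=P([(178,208),(342,208)],.078);print("nose",N.mean(0),ang(N[0]-N[1])-90,np.linalg.norm(N[0]-N[1]))
G=P([(58,538),(408,548)],.045);print("ledge",G.mean(0),ang(G[0]-G[1])-90,np.linalg.norm(G[0]-G[1]))
E
```

```text
handle [ 0.5207 -0.0094  0.09  ] 6.612121680290412 7.578520936405202 6.987319714455978 0.014931953870522652 0.015145796437611278
studs [[ 0.5849 -0.0012  0.078 ]
 [ 0.6145  0.0025  0.078 ]
 [ 0.6442  0.0061  0.078 ]] 6.997417204846355
plate end [ 0.5092 -0.0111  0.05  ] 7.670661707970908 0.03299601853676312
plate edges 7.71313684731259 7.769869366317584
nose [ 0.5674 -0.003   0.078 ] 7.017607131033429 0.02706714041191834
ledge [ 0.4991 -0.0062  0.045 ] 5.280651044909803 0.06917186479575871
```

Everything agrees: handle at (0.5206, -0.009), yaw 7.2°, 33 mm plate width, 45 mm from handle to nose. I'll grasp and draw.

```bash
python3 - <<'E'
from h import *
np.set_printoptions(precision=4,suppress=True)
yaw=np.radians(7.2);q=[0,np.cos(yaw/2),np.sin(yaw/2),0]
d=np.array([np.cos(yaw),np.sin(yaw),0]);h=np.array([.5206,-.009,.073])
ctrl.move_l(h+[0,0,.04],q,v=.15)
print("contact",ctrl.move_l(h,q,v=.06,threshold=6))
def st(n):
    s=ctrl.read_state();print(n,s["t"],s["position"],s["wrist_force"],s["gripper_width"])
st("down");ctrl.move_gripper(0.0);st("grip")
cv2.imwrite("pics/s1.png",viewer.snapshot("side")[150:235,130:255][...,::-1])
print(ctrl.move_l(h-.012*d,v=.03));st("draw12")
cv2.imwrite("pics/s2.png",viewer.snapshot("side")[150:235,130:255][...,::-1])
a=np.hstack([cv2.imread("pics/s1.png"),cv2.imread("pics/s2.png")])
cv2.imwrite("pics/s12.png",cv2.resize(a,None,fx=3.2,fy=3.2,interpolation=cv2.INTER_CUBIC))
E
```

```text
contact False
down 4.45 [ 0.5208 -0.0089  0.0731] [ 0.0239  0.0358 -1.1124] 0.08546607124974899
grip 5.0917 [ 0.5207 -0.009   0.0733] [-0.6072  0.0166  2.9342] 0.014941258266114718
False
draw12 5.6917 [ 0.5086 -0.0105  0.0732] [1.2583 0.053  5.6564] 0.014988234651832605
```

View pics/s12.png

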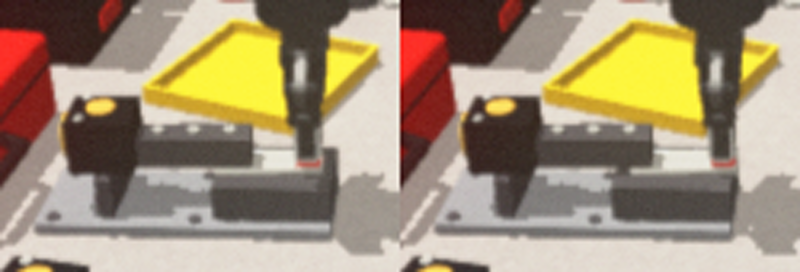

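The side views before and after show the plate 12 mm out, still level, and the holder unmoved. Finishing the draw and lifting.

```bash
python3 - <<'E'
from h import *
np.set_printoptions(precision=4,suppress=True)
yaw=np.radians(7.2);d=np.array([np.cos(yaw),np.sin(yaw),0]);h=np.array([.5206,-.009,.0732])
def st(n):
    s=ctrl.read_state();print(n,s["t"],s["position"],s["wrist_force"],s["gripper_width"])
ctrl.move_l(h-.068*d,v=.04);st("drawn");ctrl.sleep(.3)
ctrl.move_l(h-.068*d+[0,0,.09],v=.1);st("up")
t=np.array([.613,-.2425,0])-.033*d
ctrl.move_l(t+[0,0,.16],v=.15);ctrl.sleep(.2);st("over")
a=viewer.snapshot("scene")[140:380,140:400]
b=viewer.snapshot("side")[80:235,130:298]
cv2.imwrite("pics/o.png",np.hstack([cv2.resize(a,(390,360)),cv2.resize(b,(390,360))])[...,::-1])
E
```

```text
drawn 7.2917 [ 0.4527 -0.0176  0.0731] [-0.6636 -0.7707  3.7343] 0.01515664601318874
up 8.6417 [ 0.4526 -0.0175  0.1626] [-0.0055 -0.7306 -1.6531] 0.0151788127091269
over 10.7417 [ 0.5802 -0.2463  0.1601] [-0.3648  0.3946 -1.0879] 0.015180698027659005
```

View pics/o.png

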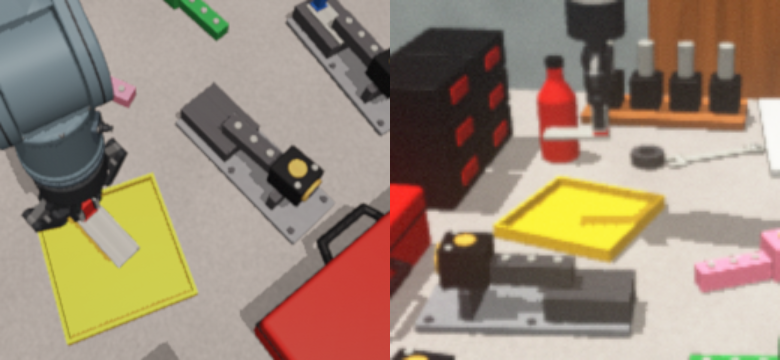

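The plate hangs level in the gripper above the tray. The red holder has settled on its stand, and the blue plate is in place. Lowering, then releasing.

```bash
python3 - <<'E'
from h import *
np.set_printoptions(precision=4,suppress=True)
yaw=np.radians(7.2);d=np.array([np.cos(yaw),np.sin(yaw),0])
t=np.array([.613,-.2425,0])-.033*d
def st(n):
    s=ctrl.read_state();print(n,s["t"],s["position"],s["wrist_force"],s["gripper_width"])
ctrl.move_l(t+[0,0,.06],v=.1);st("low")
print(ctrl.move_l(t+[0,0,.031],v=.02,threshold=4));ctrl.sleep(.2);st("floor")
ctrl.move_gripper(.045);st("open");ctrl.sleep(.3)
ctrl.move_l(t+[0,0,.2],v=.1)
ctrl.move_l(t+[-.12,0,.25],v=.15);ctrl.sleep(.3);st("clear")
a=viewer.snapshot("scene")[140:380,140:400]
b=viewer.snapshot("side")[80:235,130:298]
cv2.imwrite("pics/f.png",np.hstack([cv2.resize(a,(390,360)),cv2.resize(b,(390,360))])[...,::-1])
E
```

```text
low 11.9917 [ 0.5809 -0.2468  0.0608] [-1.3404  0.2799 -1.0521] 0.015365078009298745
True
floor 13.4 [ 0.5802 -0.2466  0.0333] [-0.8491 -0.7651  4.457 ] 0.015121402372729109
open 13.7917 [ 0.579  -0.2463  0.0321] [ 0.6642 -0.1294  0.231 ] 0.04517534266831227
clear 17.2333 [ 0.4606 -0.2464  0.2497] [-0.2361  0.0906  0.4676] 0.044950094491377816
```

View pics/f.png

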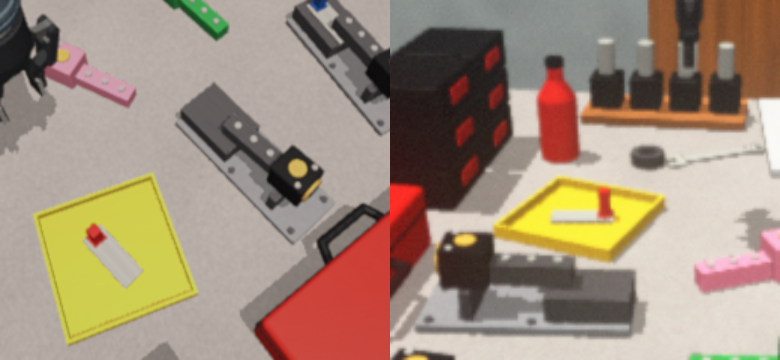

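The plate lies flat near the centre of the tray, handle up. The holder is on its stand, and the arm is clear.

```bash
python3 -c "
from workcell import ctrl
print(ctrl.close_job())"
```

```text
the job is handed in; nothing more can be done
None
```

I drew the red-handled plate 68 mm straight out along its own axis, then lowered it into the yellow tray and released it there. I handed the job in at about 17 s, and no verdict was reported.

- **Plate:** in the last pictures it lies flat near the tray's centre, handle up. It touched the tray floor while still gripped, with a 15 mm finger opening and about 4.5 N at the wrist.
- **Holder:** its nose has settled onto the stand, and it shows no visible shift. I judged that by eye from the pictures and did not measure it.
- **Blue plate:** never approached. Its handle looks unmoved in the last scene picture, where only part of it is in view.
- **Forces and arm:** every wrist force I read stayed under 6 N. The arm ended clear of everything.
- **Checks that disagreed:** my first hand-read tray corners gave sides of only 149–161 mm in one direction. Re-measuring with a colour contour gave about 177 mm against the true 180 mm, and I used that. The ledge edges gave a heading of about 2–10°, against about 7–8.7° from the plate, handle and studs, so I used 7.2°.

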